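# Set and switch on the hotplate

### The job

Someone left a tall bottle in front of the hotplate's control panel: first stand it upright in the shallow steel tray. Then turn the pointer of the selector knob to the setting that the small steel tab on its ring marks and let it click home there, and only then pull the round power knob out until it stays out, and let go. Do not shift the tab, the beaker on the plate, the tube rack, the tip box or the dishes.

Things in the scene. Friction and masses are not known exactly. Their poses are not given: they have to be found in the camera images.
- hotplate: Grey laboratory hotplate fixed to the bench, 300 deep (x) x 270 mm wide (y), flat top 120 mm high with a white plate (top at 128 mm). Origin on the bench; it spans x -120 to +180, y -135 to +135 mm. -x is the front, where a black control panel slopes up from 45 mm high at x = -120 to 120 mm high at x = -14 mm.
- panel: Sloping control panel, part of the hotplate, 130 x 270 mm. Origin: centre of its surface, at (-67, 0, 82.5) mm in the hotplate's frame; z straight out of the panel (35 deg from vertical, towards the front), x up the slope, y to the left as seen from the robot. The selector's axis meets it at (0, +65) mm, the power knob's at (0, -68) mm.
- selector (a joint): Turn of the selector knob, left (+y) on the panel: angle of its pointer in rad from straight up the slope (panel +x), positive clockwise seen from outside (towards panel -y). Six detents: +-0.245, +-0.735, +-1.225, stops just beyond. Let go within about 0.2 rad of a detent it snaps there. Needs up to 0.2 N m. Starts at one of the two middle detents.
- selector_grip (a point): On the selector's axis 37 mm above the panel; turns with it, x along the bar to the pointer end, z out. The knob: black disc 60 mm across, top 14 mm above the panel, with a bar grip across it 54 mm long, 14 mm thick, top 44 mm above the panel, white line at the pointer end. Grip the bar's flat sides (along y) with the TCP here: fingertips then end 4 mm above the disc.
- selector_tip (a point): Pointer end: 30 mm from the selector's axis along the pointer, 8 mm above the panel.
- marker (a joint): Turn of the setting tab: a steel block 18 (radially) x 10 x 9 mm on a thin steel ring round the selector, its middle 44 mm from the axis, top 11 mm above the panel, held stiffly at one detent. Same zero and sense as the selector: -1.225, -0.735, 0.735 or 1.225 rad. The selector is set when its value equals this.
- tab (a point): The point where selector_tip must come: 30 mm from the selector's axis towards the tab's middle, 8 mm above the panel.
- power (a joint): Pull-out of the round power knob, right (-y) on the panel, along the panel's normal, in m: 0 in (off), 0.012 sprung rest out (on), stop at 0.016. Takes about 6 N; past 0.007 it snaps out to 0.012 and stays there when let go; pulled further it springs back to 0.012.
- power_grip (a point): On the power knob's axis, in its cap, 30 mm above the panel when in; moves with the knob, z out. The knob: black mushroom, cap 32 mm across, underside about 23 mm and top 40 mm above the panel when in, on a 14 mm stem over a 6 mm high collar 48 mm across.
- bottle: Tall brown bottle, loose, standing on the bench in front of the panel: body 64 mm across to 130 mm high, sloping shoulder to a 30 mm neck, white cap 38 mm across from 166 to 200 mm high. About 0.35 kg. Origin: centre of its underside, z up.
- tray: Shallow open steel tray fixed on the bench to one side of the hotplate's front (left or right), 150 x 150 mm, walls 3 mm thick and 20 mm high, floor about 3 mm thick. Origin: centre of its underside, x and y along its sides.
- rack: White tube rack with capped tubes, 100 (x) x 130 (y) mm, 92 mm high, loose, on the other side of the hotplate's front. Origin: centre of its underside. Bystander.
- beaker: Glass beaker standing on the white plate, 80 mm across, 100 mm high. Origin: centre of its underside. Bystander.
- tipbox: Blue and grey box, 120 (x) x 85 x 66 mm high, beside the hotplate on its right (-y). Origin: centre of its underside. Bystander.
- dishes: Clear stack of dishes, 90 mm across, 60 mm high, beside the hotplate on its left (+y). Origin: centre of its underside. Bystander.
There are look-alikes about, which are no part of the job. There is more than one size of the bottle; the one meant has the size given above. Of the things that look like the tray, the smallest one is meant.

How it is judged:
By the outcome, as a careful person would: the job done as asked, in the order asked, and still so for the second after the job is handed in, with the robot touching nothing.
It also fails if it takes over 51 s, if anything falls off the work surface, if the arm or the gripper's body presses on something with over 40 N, if the wrist force passes 120 N, or if a joint passes its speed limit or range.

### The arm

A 6-joint arm with a two-finger parallel gripper is mounted at the origin on the work surface. World frame = base frame: x ahead of the robot, y to its left, z up, the work surface at z = 0. Lengths are in m, angles in degrees, forces in N, time in s.
With the tool pointing down it reaches from about 0.4 to 0.825 m from the base axis. Payload 7 kg.
Tool frame: the origin (TCP) lies between the finger pads, 19 mm behind the fingertips; this is the grasp point; z points along the fingers, y is the line along which they close (so a half turn about z gives the same grasp; the last joint's range is limited). The gripper opens to 88 mm and grips with 3 to 60 N. Pads are 19 mm wide; open, the fingers measure 130 mm over their backs; the gripper's body (78 mm by 193 mm) begins 47 mm behind the grasp point.
Start: joints at [-52.133, 20.546, 0.682, 0, -70.136, -16.507], TCP at [0.246, -0.629, 0.245] pointing down, gripper open.
Joint ranges: [-176.03, 176.03], [-82.01, 121.73], [-58.28, 71.71], [-173.87, 95.51], [-174.79, -0.11], [-173.66, 173.66]. Speed limits (degrees/s): [136.94, 136.94, 172.46, 180, 180, 180].

### API

Orientations are given as [roll, pitch, yaw] about the fixed x, y, z axes, in that order (R = Rz(yaw) Ry(pitch) Rx(roll)).
In Python, from plant import ctrl gives the robot as it stands. The module is installed in compiled form; this text tells all that it offers.
- The arm moves only by the tool send_rows, never from a script. Its argument "plan" is a list that holds one entry, the list of rows, each a list of 6 numbers: the shift along the tool's x, y, z in cm, then the turn, a rotation vector about the tool's x, y, z in degrees. A call has 1 to 8 rows; each row is the pose to reach, as a shift and turn from the pose commanded when the call began, along the tool's axes at that moment; what a row does not reach only later rows make up. A row lasts 1/12 s, in which the tool goes at most 41.7 mm and 7.16 degrees, less where a joint would pass 70% of its speed; a pose out of reach is approached as far as the arm can. A call with a gripper value outside its range is refused whole. "fingers" is the opening, from 0 (shut) to 1 (fully open), set as the call begins (left out, the last holds). The fingers move at their own pace and stop on an object; the grip force is fixed at half the most. Time passes only in rows, so rows that repeat a pose let the fingers close. It gives the time, the measured TCP pose, the force, the opening and the grip force at its end, in the units of the state.
- ctrl.get_obs(): the state, without advancing time (a new reading comes with each control period).
- ctrl.snapshot(name): name is "side" or "top"; returns a dict with "img" (400x640x3 uint8, red, green, blue), "K" (3x3 intrinsics, pixels), "pose" (4x4, takes a point from camera to world coordinates). Camera axes: x right, y down, z forward; pixel columns grow to the right and rows downward; lengths in m; the calibration is good to about 2 mm. A picture is of the moment at which its call begins. There is no depth.
- ctrl.close_job(): hands the job in; it is judged then, once.
The state is a dict: "clock": time; "joint_pos": joint angles; "qvel": joint speeds; "tau": joint torques, N m; "tool_pos": TCP position; "orientation": TCP orientation; "force": force on the tool from outside, world axes, zero at the start; "moment": the same for the moment, N m; "opening": finger opening in m; "gripper_force": force on a finger pad.
Only numpy, scipy, OpenCV 4.12 (cv2) and the standard library are available. Lean on these libraries where they do the work, as an engineer would, in place of code of your own. Each camera call takes 0.05 s, during which the arm holds its last target. There are 200 camera calls.

## Working session

There is one attempt and no reset: what is moved stays moved. The work goes in short steps, Python scripts to look and compute and a tool call to move; the robot and the scene stay as the last step left them, time stands still between calls to the robot, and variables do not carry over. Pictures are saved under pics/ and viewed, at most 10 in all, crops included, and the job is handed in when it is done.

Besides the shell and the picture viewer there is one more tool, called as name(argument=value, ...) on one line, values as JSON. send_rows: Moves the arm, as the interface text tells. Its arguments: {"type":"object","properties":{"plan":{"type":"array","items":{"type":"array","items":{"type":"array","items":{"type":"number"}}}},"fingers":{"type":"number"}},"required":["plan"]}

```bash
mkdir -p pics
cat > h.py <<'E'
import numpy as np, cv2, json
from scipy.spatial.transform import Rotation as R
def snap(ctrl,n,tag):
    s=ctrl.snapshot(n); cv2.imwrite(f'pics/{tag}.png',s['img'][:,:,::-1]); np.savez(f'pics/{tag}.npz',**s); return s
def ray(tag,u,v):
    s=np.load(f'pics/{tag}.npz'); d=s['pose'][:3,:3]@np.linalg.inv(s['K'])@[u,v,1]; return s['pose'][:3,3],d/np.linalg.norm(d)
def onz(tag,u,v,z):
    o,d=ray(tag,u,v); return o+d*(z-o[2])/d[2]
def tri(*obs):
    A=0;b=0
    rs=[ray(*o) for o in obs]
    for o,d in rs:
        P=np.eye(3)-np.outer(d,d); A=A+P; b=b+P@o
    p=np.linalg.solve(A,b); return p,[np.linalg.norm((np.eye(3)-np.outer(d,d))@(p-o)) for o,d in rs]
def proj(tag,p):
    s=np.load(f'pics/{tag}.npz'); c=np.linalg.inv(s['pose'])@np.append(p,1); q=s['K']@c[:3]; return q[:2]/q[2]
E
python3 - <<'E'
from h import *
from plant import ctrl
for n in ("side","top"):
    s=snap(ctrl,n,n+"0"); print(n,s['K'].round(1).tolist(),s['pose'].round(3).tolist())
print(ctrl.get_obs())
E
```

```text
side [[387.3, 0.0, 319.4], [0.0, 387.3, 195.7], [0.0, 0.0, 1.0]] [[-0.967, -0.172, 0.187, 0.257], [-0.254, 0.692, -0.676, 0.698], [-0.013, -0.701, -0.713, 0.936], [0.0, 0.0, 0.0, 1.0]]
top [[365.2, 0.0, 317.2], [0.0, 365.2, 200.4], [0.0, 0.0, 1.0]] [[-0.011, -0.995, 0.103, 0.406], [-1.0, 0.012, 0.008, -0.109], [-0.01, -0.103, -0.995, 0.985], [0.0, 0.0, 0.0, 1.0]]
{'clock': 0.1, 'joint_pos': array([-5.21338344e+01,  2.05887706e+01,  6.41356968e-01, -1.64299572e-02,
       -7.01365143e+01, -1.65084016e+01]), 'qvel': array([-0.05266432, -0.06933405,  0.10128338, -0.10222764,  0.04712207,
       -0.06405616]), 'tau': array([-2.97423867e-03, -5.84162807e+01,  2.93750632e+01,  7.01554433e+00,
        1.01627066e-02, -7.85682209e-05]), 'tool_pos': array([ 0.24567847, -0.6282847 ,  0.24452195]), 'orientation': array([ 1.79915142e+02, -9.04119248e-03, -1.58647823e+02]), 'force': array([0.42889418, 0.22457711, 0.07970031]), 'moment': array([ 0.03576971, -0.03195995,  0.03912834]), 'gripper_force': 0.0, 'opening': 0.08763577283748598}
```

View pics/side0.png

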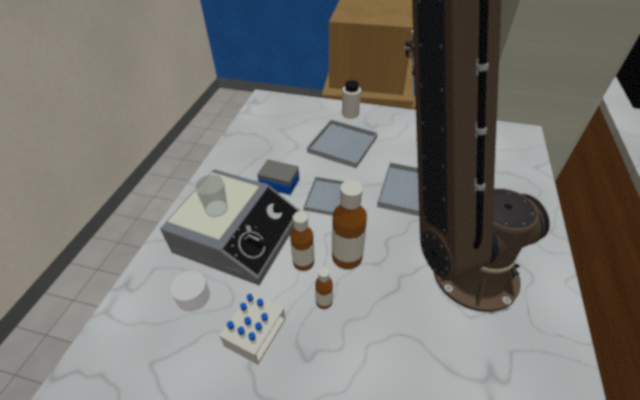

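View pics/top0.png

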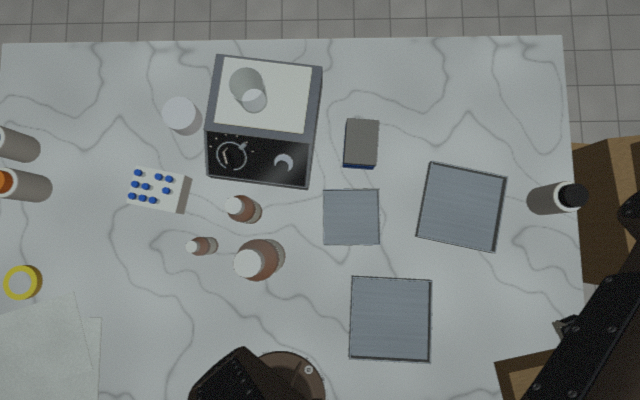

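Side: bottles at (303,242), (350,225), (324,288); the smallest tray is at (323,196). Top: the same bottles at (240,208), (255,260), (200,246); tray (351,217), panel (260,160). I'll enlarge both.

Run:
```python
import cv2,numpy as np
a=cv2.imread('pics/top0.png')[120:290,190:390]; b=cv2.imread('pics/side0.png')[170:310,215:375]
cv2.imwrite('pics/c1.png',cv2.resize(a,None,fx=4,fy=3.5,interpolation=cv2.INTER_CUBIC) if 0 else cv2.resize(a,(706,600),interpolation=cv2.INTER_CUBIC))
cv2.imwrite('pics/c2.png',cv2.resize(b,(640,560),interpolation=cv2.INTER_CUBIC))
```

```text
(no output)
```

View pics/c1.png

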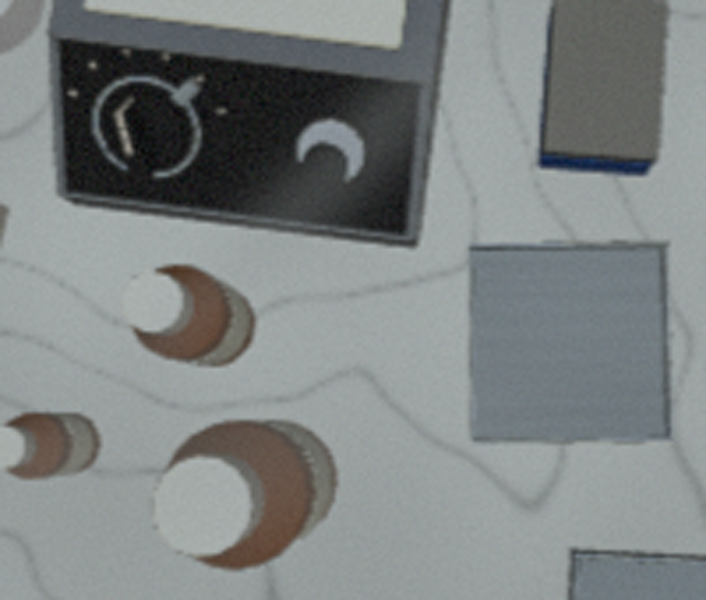

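View pics/c2.png

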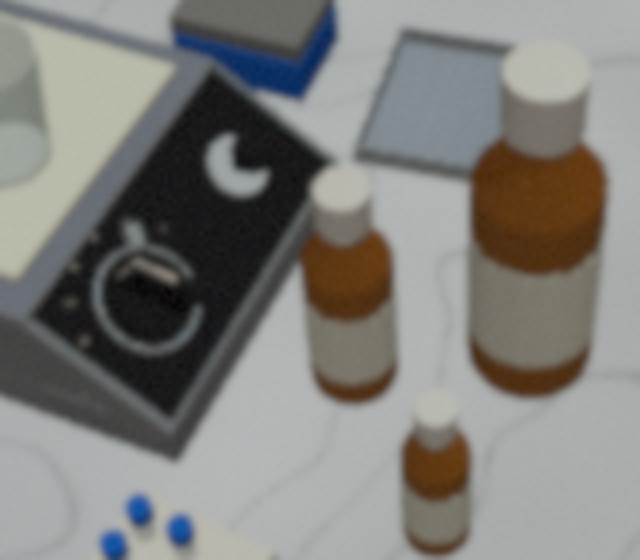

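```bash
cat > m.py <<'E'
from h import *
T=lambda x,y:('top0',190+x/3.53,120+y/3.53); S=lambda x,y:('side0',215+x/4,170+y/4)
for n,a,b in [('med',T(154,301),S(340,188)),('big',T(205,507),S(546,70)),('small',T(5,447),S(436,405)),
  ('ring',T(147,127),S(148,300)),('collar',T(330,152),S(238,165)),('tabmid',T(188,90),S(132,232)),('FLtop',T(63,200),S(172,418)),('FRtop',T(416,242),S(335,162))]:
    p,e=tri(a,b); print(n,p.round(4),np.round(e,4))
for c in [(470,247),(667,243),(670,438),(473,440)]: print('tray',onz(*T(*c),.02).round(4))
E
python3 m.py
```

```text
med [0.4799 0.08   0.1943] [0.0007 0.0007]
big [0.36   0.0304 0.2806] [0.0009 0.0009]
small [0.3899 0.1888 0.1409] [0.0002 0.0002]
ring [0.6153 0.1143 0.0776] [0.0002 0.0002]
collar [ 0.595  -0.0174  0.0812] [0.0001 0.0001]
tabmid [0.6361 0.0797 0.1042] [0.0008 0.0008]
FLtop [0.5712 0.1835 0.0494] [0.0032 0.0032]
FRtop [ 0.5376 -0.0763  0.0367] [0.0021 0.0021]
tray [ 0.5335 -0.1169  0.02  ]
tray [ 0.5348 -0.2653  0.02  ]
tray [ 0.3889 -0.2634  0.02  ]
tray [ 0.3889 -0.1173  0.02  ]
```

```bash
cat > geo.py <<'E'
from h import *
a=np.radians(90-54.7)
def panel(yaw,ox,oy):
    c,s=np.cos(yaw),np.sin(yaw); Rz=np.array([[c,-s,0],[s,c,0],[0,0,1]])
    t=np.radians(35.3); Rp=np.array([[np.cos(t),0,-np.sin(t)],[0,1,0],[np.sin(t),0,np.cos(t)]])
    return Rz@Rp, np.array([ox,oy,0])+Rz@[-.067,0,.0825]
def pt(pr,ang,r,h,w=0,base=(0,.065)):
    Rm,o=pr; ca,sa=np.cos(ang),np.sin(ang)
    return o+Rm@[base[0]+r*ca+w*sa,base[1]-r*sa+w*ca,h]
E
cat > fit.py <<'E'
from geo import *
from scipy.optimize import least_squares
T=lambda x,y:('top0',190+x/3.53,120+y/3.53); S=lambda x,y:('side0',215+x/4,170+y/4)
ob=[(T(147,127),0),(S(148,300),0),(T(330,152),1),(S(238,165),1),(T(188,90),2),(S(132,232),2)]
def model(q,k):
    pr=panel(*q)
    return [pt(pr,0,0,.001),pt(pr,0,0,.006,base=(0,-.068)),pt(pr,.735,.044,.011)][k]
f=lambda q:np.concatenate([proj(o[0],model(q,k))-o[1:] for o,k in ob])
r=least_squares(f,[-.15,.68,.05]); print(r.x,r.fun.round(1))
np.save('pan.npy',r.x); pr=panel(*r.x)
print(panel(*r.x))
A=cv2.imread('pics/top0.png')[130:180,200:300]; B=cv2.imread('pics/side0.png')[205:270,225:300]
outs=[]
for im,tag,x0,y0 in ((A,'top0',200,130),(B,'side0',225,205)):
    k=6; im=cv2.resize(im,None,fx=k,fy=k,interpolation=cv2.INTER_CUBIC)
    for ang,col in ((-.245,(0,0,255)),(.245,(0,255,0))):
        P=[pt(pr,ang,x,.044,w) for x,w in ((.027,.007),(.027,-.007),(-.027,-.007),(-.027,.007))]
        q=np.array([(proj(tag,p)-[x0,y0]+.5)*k for p in P]); cv2.polylines(im,[q.astype(int)],True,col,1)
        cv2.circle(im,tuple(q[:2].mean(0).astype(int)),4,col,1)
    outs.append(cv2.copyMakeBorder(im,0,400-im.shape[0] if im.shape[0]<400 else 0,0,600-im.shape[1],cv2.BORDER_CONSTANT))
o=np.vstack(outs); cv2.imwrite('pics/c3.png',cv2.resize(o,None,fx=.75,fy=.75,interpolation=cv2.INTER_AREA))
E
python3 fit.py
```

```text
[-0.14405954  0.67334119  0.04001434] [-0.4 -0.6 -0.5 -1.4 -0.4 -0.1  0.2 -1.3 -1.5  0.6  1.  -0.5]
(array([[ 0.80768351,  0.14356177, -0.5718718 ],
       [-0.11716616,  0.98964136,  0.08295827],
       [ 0.57785762,  0.        ,  0.81613759]]), array([0.60703522, 0.04963298, 0.0825    ]))
```

View pics/c3.png

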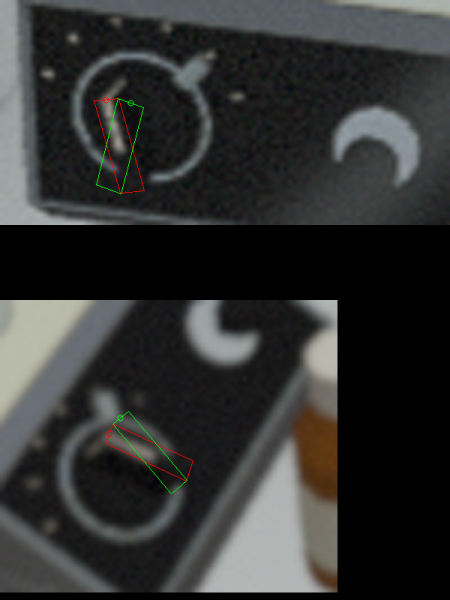

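The white line lies along the red outline, so the selector is at -0.245; the tab is at +0.735, so the turn is +56.1° clockwise. Next I'll plan the waypoints and check the beaker clearance.

```bash
cat > w.py <<'E'
from geo import *
def axes(z,y):
    z=z/np.linalg.norm(z); y=y-z*(y@z); y/=np.linalg.norm(y); return np.column_stack([np.cross(y,z),y,z])
DOWN=axes(np.array([0,0,-1.]),np.array([0,1.,0]))
pr=panel(*np.load('pan.npy')); Rp,o=pr
def knob(ang,h,base=(0,.065)):
    y=Rp@[np.sin(ang),np.cos(ang),0]; return pt(pr,ang,0,h,base=base),axes(-Rp[:,2],y)
PW=(0,-.068)
def rel(p,Rt,p0,R0):
    d=R0.T@(np.array(p)-p0)*100; r=R.from_matrix(R0.T@Rt).as_rotvec(degrees=True)
    return d.round(2).tolist(),r.round(1).tolist()
def now():
    from plant import ctrl
    s=ctrl.get_obs(); return s,s['tool_pos'],R.from_euler('xyz',s['orientation'],degrees=True).as_matrix()
E
python3 - <<'E'
from w import *
s,p0,R0=now()
print('to bottle',rel([.48,.08,.30],DOWN,p0,R0))
for n,uv,z in (('base',(253,100),.129),('rim',(245,84),.228)):
    b=onz('top0',*uv,z); print(n,b.round(3),(Rp.T@(b-o)).round(3))
B=[.48,.08,.185]
print('tray from',rel([.462,-.191,.24],DOWN,np.array([.48,.08,.24]),DOWN))
for h in (.1,.037): print('sel',h,knob(-.245,h)[0].round(4),rel(*knob(-.245,h),np.array([.462,-.191,.28]),DOWN))
print('pow',knob(0,.03,PW)[0].round(4))
E
```

```text
to bottle ([-47.61, 57.44, -5.47], [0.1, -0.0, 21.4])
base [0.741 0.052 0.129] [ 0.135  0.021 -0.039]
rim [0.739 0.051 0.228] [0.19  0.02  0.044]
tray from ([1.8, -27.1, 0.0], [0.0, 0.0, 0.0])
sel 0.1 [0.5592 0.1223 0.1641] ([-9.72, 31.33, 11.59], [6.8, -34.6, -5.6])
sel 0.037 [0.5952 0.117  0.1127] ([-13.32, 30.8, 16.73], [6.8, -34.6, -5.6])
pow [ 0.5801 -0.0152  0.107 ]
```

send_rows(plan=[[[-20,24,-6,0,0,21.4],[-20,24,-6,0,0,21.4],[-20,24,-6,0,0,21.4],[-20,24,-6,0,0,21.4],[-20,24,-6,0,0,21.4],[-20,24,-6,0,0,21.4],[-20,24,-6,0,0,21.4],[-20,24,-6,0,0,21.4]]], fingers=1)

```text
clock: 0.77
tool_pos: [0.3449, -0.3296, 0.3061]
orientation: [180.0, 0.1, -180.0]
force: [0.7, 0.2, -0.7]
opening: 0.0878
gripper_force: 0.0
```

```bash
python3 -c "
from w import *
s,p0,R0=now();print(rel([.48,.08,.29],DOWN,p0,R0),s['tool_pos'],s['orientation'])"
```

```text
([-13.51, 40.96, 1.62], [0.0, 0.1, 0.0]) [ 0.34489826 -0.32964972  0.30607645] [ 1.79997633e+02  5.95321173e-02 -1.79998324e+02]
```

send_rows(plan=[[[-13.5,29,1,0,0,0],[-13.5,29,1,0,0,0],[-13.5,29,1,0,0,0],[-13.5,29,1,0,0,0],[-13.5,29,1,0,0,0],[-13.5,29,1,0,0,0],[-13.5,29,1,0,0,0],[-13.5,29,1,0,0,0]]])

```text
clock: 1.43
tool_pos: [0.4806, -0.0393, 0.2951]
orientation: [180.0, 0.0, -180.0]
force: [1.2, 1.1, -0.5]
opening: 0.0877
gripper_force: 0.0
```

send_rows(plan=[[[0,4,0,0,0,0],[0,8,0,0,0,0],[0,12,0,0,0,0],[0,12,3,0,0,0],[0,12,6,0,0,0],[0,12,6,0,0,0]]])

```text
clock: 1.93
tool_pos: [0.4766, 0.0775, 0.2301]
orientation: [-179.8, -0.5, -180.0]
force: [-1.5, -0.7, -1.5]
opening: 0.0878
gripper_force: 0.0
```

```bash
python3 -c "
from w import *
s,p0,R0=now();print(rel([.48,.08,.185],DOWN,p0,R0),p0)
from plant import ctrl
a=snap(ctrl,'side','s1')['img'][100:300,220:400,::-1];b=snap(ctrl,'top','t1')['img'][100:300,180:330,::-1]
cv2.imwrite('pics/c4.png',cv2.resize(np.hstack([a,b]),None,fx=2.4,fy=2.4,interpolation=cv2.INTER_CUBIC))"
```

```text
([-0.37, 0.26, 4.5], [-0.2, -0.5, 0.0]) [0.47664209 0.07752023 0.23005689]
```

View pics/c4.png

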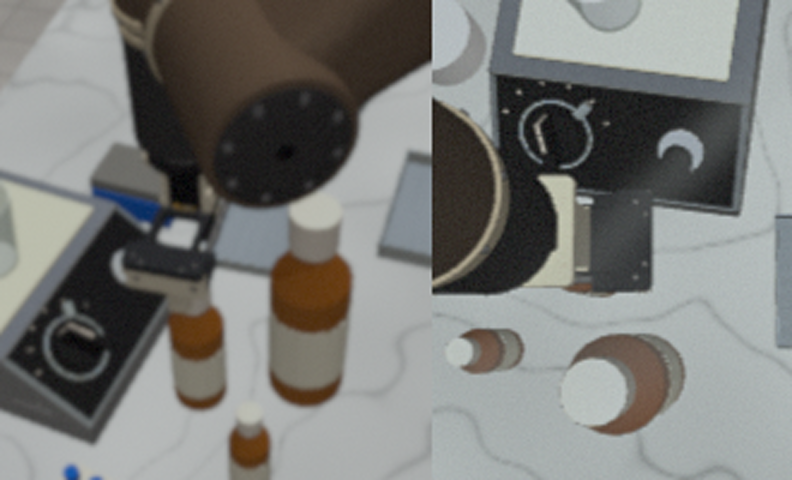

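The gripper is over the right bottle (crop bottle at (195,350)). The big bottle is clear of the wrist, so I'll descend and grip.

send_rows(plan=[[[0,0,1.5,0,0,0],[0,0,3,0,0,0],[0,0,4.5,0,0,0],[0,0,4.5,0,0,0],[0,0,4.5,0,0,0]]])

```text
clock: 2.45
tool_pos: [0.4807, 0.0773, 0.1918]
orientation: [-180.0, 0.1, 179.9]
force: [-0.0, -0.5, 1.1]
opening: 0.0874
gripper_force: 0.0
```

send_rows(plan=[[[0,0,0,0,0,0],[0,0,0,0,0,0],[0,0,0,0,0,0],[0,0,0,0,0,0],[0,0,0,0,0,0],[0,0,0,0,0,0],[0,0,0,0,0,0],[0,0,0,0,0,0]]], fingers=0)

```text
clock: 3.12
tool_pos: [0.48, 0.0777, 0.1904]
orientation: [180.0, 0.0, 180.0]
force: [-0.5, 0.2, -0.1]
opening: 0.04
gripper_force: 0.3
```

send_rows(plan=[[[0,0,0,0,0,0],[0,0,0,0,0,0],[0,0,0,0,0,0],[0,0,0,0,0,0],[0,0,-0.5,0,0,0],[0,0,-1,0,0,0],[0,0,-1.5,0,0,0],[0,0,-1.5,0,0,0]]])

```text
clock: 3.78
tool_pos: [0.4804, 0.0777, 0.2064]
orientation: [180.0, 0.1, 180.0]
force: [1.3, 0.3, -2.9]
opening: 0.0367
gripper_force: 30.0
```

send_rows(plan=[[[0,0,-1.5,0,0,0],[0,0,-3,0,0,0],[0,-0.5,-4,0,0,0],[0.2,-2,-4.5,0,0,0],[0.4,-4,-4.5,0,0,0],[0.6,-6.5,-4.5,0,0,0],[0.8,-9,-4.5,0,0,0],[1,-11.5,-4.5,0,0,0]]])

```text
clock: 4.45
tool_pos: [0.4694, -0.0386, 0.2504]
orientation: [180.0, 0.0, 180.0]
force: [1.0, 0.7, -5.1]
opening: 0.0364
gripper_force: 30.0
```

send_rows(plan=[[[0.2,-2.5,0,0,0,0],[0.4,-5,0,0,0,0],[0.6,-7.5,0,0,0,0],[0.8,-10,0,0,0,0],[0.8,-12.5,0,0,0,0],[0.8,-14.4,0,0,0,0],[0.8,-15.4,0,0,0,0],[0.8,-15.4,0,0,0,0]]])

```text
clock: 5.12
tool_pos: [0.4614, -0.1931, 0.2501]
orientation: [-180.0, -0.0, 179.8]
force: [-0.1, -0.4, -4.3]
opening: 0.0364
gripper_force: 30.0
```

send_rows(plan=[[[0,0,0,0,0,0],[0,0,1,0,0,0],[0,0,2.5,0,0,0],[0,0,4,0,0,0],[0,0,4.6,0,0,0],[0,0,4.9,0,0,0],[0,0,5.1,0,0,0],[0,0,5.1,0,0,0]]])

```text
clock: 5.78
tool_pos: [0.4621, -0.191, 0.1994]
orientation: [-180.0, 0.0, 180.0]
force: [-0.1, -0.1, -4.1]
opening: 0.0366
gripper_force: 30.0
```

```bash
python3 -c "
from w import *
s,p0,R0=now();print(p0,s['orientation'],s['force'],s['opening'],s['gripper_force'])
from plant import ctrl
a=snap(ctrl,'side','s2')['img'][90:290,220:400,::-1];b=snap(ctrl,'top','t2')['img'][100:300,250:400,::-1]
cv2.imwrite('pics/c5.png',cv2.resize(np.hstack([a,b]),None,fx=2.4,fy=2.4,interpolation=cv2.INTER_CUBIC))"
```

```text
[ 0.46205736 -0.19103706  0.19944288] [-1.79994608e+02  1.12542444e-02  1.79997503e+02] [-0.13498487 -0.12902342 -4.07659788] 0.036585998438045074 29.95163530111313
```

View pics/c5.png

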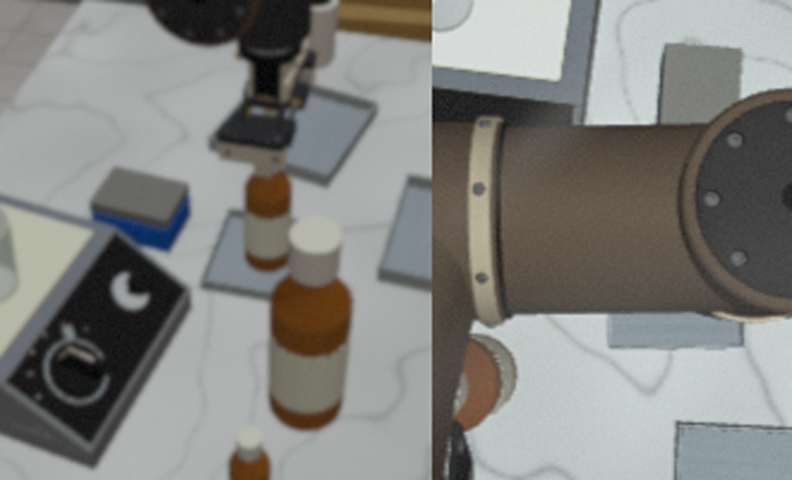

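The bottle is upright over the middle of the tray (side crop (268,225)). I'll lower it the last 6 mm.

send_rows(plan=[[[0,0,0.2,0,0,0],[0,0,0.4,0,0,0],[0,0,0.5,0,0,0],[0,0,0.6,0,0,0],[0,0,0.6,0,0,0]]])

```text
clock: 6.3
tool_pos: [0.4619, -0.1914, 0.1934]
orientation: [-180.0, 0.0, 180.0]
force: [0.0, 0.1, -3.3]
opening: 0.0366
gripper_force: 30.0
```

send_rows(plan=[[[0,0,0.05,0,0,0],[0,0,0.1,0,0,0],[0,0,0.1,0,0,0]]])

```text
clock: 6.55
tool_pos: [0.4625, -0.1915, 0.1933]
orientation: [-180.0, 0.1, 180.0]
force: [-1.4, 2.1, 4.4]
opening: 0.0362
gripper_force: 30.0
```

Contact made (force went up). Release.

send_rows(plan=[[[0,0,0,0,0,0],[0,0,0,0,0,0],[0,0,0,0,0,0],[0,0,0,0,0,0],[0,0,0,0,0,0],[0,0,0,0,0,0]]], fingers=1)

```text
clock: 7.05
tool_pos: [0.4617, -0.1914, 0.1923]
orientation: [-180.0, -0.0, 180.0]
force: [0.2, 0.2, -0.5]
opening: 0.0708
gripper_force: 0.0
```

send_rows(plan=[[[0,0,-2,0,0,0],[0,0,-4,0,0,0],[0,0,-7,0,0,0],[0,0,-10,0,0,0],[0,0,-11,0,0,0],[0,0,-11,0,0,0]]])

```text
clock: 7.55
tool_pos: [0.4632, -0.1917, 0.3055]
orientation: [-179.9, 0.3, 180.0]
force: [-0.5, -0.1, -0.1]
opening: 0.0879
gripper_force: 0.0
```

```bash
python3 -c "
from w import *
s,p0,R0=now();print(p0,s['force'],s['opening'])
print(rel(*knob(-.245,.12),p0,R0), knob(-.245,.12)[0])
p,Rt=knob(-.245,.12);q=p+[-.03,0,.09];print(q,rel(q,Rt,p0,R0),rel(p,Rt,q,Rt))"
```

```text
[ 0.46315551 -0.19167679  0.3055393 ] [-0.48020687 -0.08750707 -0.1433855 ] 0.08788737685233737
([-8.38, 31.57, 12.53], [6.8, -34.3, -5.6]) [0.54774212 0.12391466 0.18043651]
[0.51774212 0.12391466 0.27043651] ([-5.42, 31.56, 3.51], [6.8, -34.3, -5.6]) ([2.59, 1.09, 9.06], [0.0, 0.0, 0.0])
```

send_rows(plan=[[[-2,3.5,0,0,0,0],[-4,7.5,0,0.8,-4,-0.7],[-5.4,11.6,0,1.8,-9,-1.5],[-5.4,15.6,1,3,-15,-2.5],[-5.4,19.6,2,4.2,-21,-3.4],[-5.4,23.6,3,5.4,-27,-4.4],[-5.4,27.6,3.5,6.8,-34.3,-5.6],[-5.4,31.6,3.5,6.8,-34.3,-5.6]]], fingers=0.6)

```text
clock: 8.22
tool_pos: [0.5222, 0.049, 0.2772]
orientation: [-170.5, 31.4, -172.5]
force: [2.7, -2.8, 2.3]
opening: 0.0526
gripper_force: 0.0
```

send_rows(plan=[[[0,0,0,0,0,0],[0,0,0,0,0,0],[0,0,0,0,0,0]]])

```text
clock: 8.47
tool_pos: [0.5238, 0.0459, 0.2784]
orientation: [-170.5, 31.3, -172.8]
force: [-0.1, -0.4, 0.6]
opening: 0.0525
gripper_force: 0.0
```

```bash
python3 -c "
from w import *
s,p0,R0=now();print(p0,s['force'],s['opening'],s['joint_pos'].round(0))
print(rel(*knob(-.245,.08),p0,R0))"
```

```text
[0.52384775 0.04589579 0.27842759] [-0.12976419 -0.38325419  0.63862976] 0.05247248785768566 [  37.  -12.  -53.   46.  -33. -158.]
([2.01, 9.05, 12.74], [-0.6, -3.0, -0.8])
```

send_rows(plan=[[[-2.1,-0.6,-3.3,0,0,0],[-4.2,-1.1,-6.7,0,0,-7],[-4.2,-1.1,-6.7,0,0,-14],[-4.2,-1.1,-6.7,0,0,-21],[-4.2,-1.1,-6.7,0,0,-28],[-4.2,-1.1,-6.7,0,0,-35],[-4.2,-1.1,-6.7,0,0,-42],[-4.2,-1.1,-6.7,0,0,-49]]])

```text
clock: 9.13
tool_pos: [0.525, 0.0464, 0.359]
orientation: [-150.1, 13.5, -122.6]
force: [0.3, 0.5, 0.4]
opening: 0.0525
gripper_force: 0.0
```

```bash
cat > kin.py <<'E'
from w import *
from scipy.optimize import least_squares
rx=lambda a:R.from_euler('x',a,degrees=True).as_matrix(); ry=lambda a:R.from_euler('y',a,degrees=True).as_matrix(); rz=lambda a:R.from_euler('z',a,degrees=True).as_matrix()
def fk(q,g,s4=1,s6=1,c6=0):
    h,a1,a2,a3,d4,L,d=g
    A=rz(q[0]); B=A@ry(q[1]); C=B@ry(-q[2]); W=C@rx(s4*q[3])@ry(-q[4])
    p=np.array([0,0,h])+A@[a1,d,0]+B@[0,0,a2]+C@[d4,0,a3]
    T=W@rx(s6*q[5]+c6); Rt=T@np.array([[0,0,1],[0,1,0],[-1,0,0.]])
    return p+W@[L,0,0],Rt
E
python3 - <<'E'
from kin import *
s,p0,R0=now(); q1=s['joint_pos'];print(q1.round(1),p0)
q0=np.array([-52.133,20.546,.682,0,-70.136,-16.507]);P0=np.array([.2457,-.6283,.2445]);RR0=R.from_euler('xyz',[180,0,-158.65],degrees=True).as_matrix()
best=[]
for s4 in(1,-1):
  for s6 in (1,-1):
    for c6 in (0,90,180,270):
      e=sum(R.from_matrix(fk(q,[0]*7,s4,s6,c6)[1].T@Rt).magnitude() for q,Rt in((q0,RR0),(q1,R0))); best.append((round(float(e),3),s4,s6,c6))
print(sorted(best)[:3])
E
```

```text
[ 40.6 -14.9 -42.8  35.5 -46.2 -98.3] [0.525023   0.04635002 0.35897505]
[(0.0, -1, -1, 270), (1.241, 1, -1, 270), (2.251, 1, 1, 0)]
```

send_rows(plan=[[[0,0,0,0,0,-7],[0,0,0,0,0,-14],[0,0,0,0,0,-21],[0,0,0,0,0,-28],[0,0,0,0,0,-35],[0,0,0,0,0,-42],[0,2,0,0,0,-49],[0,4,0,0,0,-56]]])

```text
clock: 9.8
tool_pos: [0.4985, 0.069, 0.3396]
orientation: [-151.1, -15.8, -74.4]
force: [-0.3, 0.2, -1.0]
opening: 0.0526
gripper_force: 0.0
```

send_rows(plan=[[[0,0,0,0,0,-7],[0,0,0,0,0,-14],[0,0,0,0,0,-21],[0,0,0,0,0,-28],[0,0,0,0,0,-35],[0,0,0,0,0,-42],[0,0,0,0,0,-49],[0,0,0,0,0,-56]]])

```text
clock: 10.47
tool_pos: [0.4984, 0.0691, 0.3396]
orientation: [-177.7, -32.5, -14.9]
force: [-0.1, 0.2, -0.4]
opening: 0.0526
gripper_force: 0.0
```

```bash
cat > plan.py <<'E'
from kin import *
K=(-1,-1,270)
q0=np.array([-52.133,20.546,.682,0,-70.136,-16.507])
D=[(q0,[.246,-.629,.245]),([40.6,-14.9,-42.8,35.5,-46.2,-98.3],[.5250,.04635,.3590]),([37,-12,-53,46,-33,-158],[.5238,.0459,.2784])]
s,p0,R0=now(); D.append((s['joint_pos'],p0)); wt=[1,1,.2,1]
gp=np.array([.3,0,.4,.0,.4,.25,.19])
f=lambda g:np.concatenate([w*(fk(q,g,*K)[0]-p)*1000 for (q,p),w in zip(D,wt)]+[(g-gp)*2])
for sg in(1,-1):
    r=least_squares(f,gp*[1,1,1,1,1,1,sg]); 
    if sg==1 or r.cost<b.cost: b=r
g=b.x
LO=[-176,-82,-58.28,-173.87,-174.79,-173.66];HI=[176,121.7,71.7,95.5,-.11,173.66]
def ik(p,Rt,qi):
    f=lambda q:np.r_[(fk(q,g,*K)[0]-p)*20,R.from_matrix(fk(q,g,*K)[1].T@Rt).as_rotvec()]
    r=least_squares(f,np.clip(qi,np.array(LO)+.1,np.array(HI)-.1),bounds=(LO,HI),x_scale=30.); return r.x,np.linalg.norm(r.fun)
E
python3 - <<'E'
from plan import *
F=np.diag([-1,-1,1.])
print(g.round(3),b.fun.round(1)); q=s['joint_pos'];print(q.round(1),p0)
for ang in (-.245,.245,.735,.8):
  for h in (.15,.08,.037):
    p,Rt=knob(ang,h); qq,e=ik(p,Rt@F,q); print(ang,h,qq.round(0),round(e,4))
for th in (0,10,20,35):
  for h in (.08,.03,.045):
    p,Rt=knob(0,h,PW); 
    for fl in (np.eye(3),F):
      qq,e=ik(p,Rt@ry(0)@R.from_euler('y',th,degrees=True).as_matrix()@fl,q); print('pow',th,h,qq.round(0),round(e,4))
p,Rt=knob(-.245,.13);print(rel(p,Rt@F,p0,R0))
E
```

```text
[ 0.111  0.65   0.515 -0.114 -0.152  0.284 -0.188] [  3.4   2.    9.2  -3.   -3.1 -18.9   5.   -1.4  22.7   4.1   0.5   5.1
  -0.4   1.3   0.2  -0.2  -1.1   0.1  -0.8]
[ 46.4 -16.5 -47.   38.  -47.2   6.1] [0.49843523 0.06909118 0.33955103]
-0.245 0.15 [ 50. -21.  -4.  30. -87.  49.] 0.0
-0.245 0.08 [  45.  -27.   19.   30. -111.   68.] 0.0
-0.245 0.037 [  42.  -38.   41.   41. -138.   92.] 0.0
0.245 0.15 [ 50. -21.  -4.  30. -87.  21.] 0.0
0.245 0.08 [  45.  -27.   19.   30. -111.   40.] 0.0
0.245 0.037 [  42.  -38.   41.   41. -138.   64.] 0.0
0.735 0.15 [ 50. -21.  -4.  30. -87.  -7.] 0.0
0.735 0.08 [  45.  -27.   19.   30. -111.   12.] 0.0
0.735 0.037 [  42.  -38.   41.   41. -138.   36.] 0.0
0.8 0.15 [ 50. -21.  -4.  30. -87. -10.] 0.0
0.8 0.08 [  45.  -27.   19.   30. -111.    8.] 0.0
0.8 0.037 [  42.  -38.   41.   41. -138.   32.] 0.0
pow 0 0.08 [  31.  -29.    6.   21.  -96. -121.] 0.0
pow 0 0.08 [ 31. -29.   6.  21. -96.  59.] 0.0
pow 0 0.03 [  28.  -36.   25.   23. -120. -109.] 0.0
pow 0 0.03 [  28.  -36.   25.   23. -120.   71.] 0.0
pow 0 0.045 [  29.  -33.   19.   22. -11
[... 406 characters left out ...]
[  23.  -17.   18.    9. -112. -117.] 0.0
pow 20 0.08 [  23.  -17.   18.    9. -112.   63.] 0.0
pow 20 0.03 [  21.  -34.   53.   25. -162.  -95.] 0.0062
pow 20 0.03 [  21.  -34.   53.   25. -162.   85.] 0.0062
pow 20 0.045 [  22.  -24.   35.   11. -135. -112.] 0.0
pow 20 0.045 [  22.  -24.   35.   11. -135.   68.] 0.0
pow 35 0.08 [  19.  -10.   31.    0. -131. -117.] 0.0
pow 35 0.08 [  19.  -10.   31.    0. -131.   63.] 0.0
pow 35 0.03 [  20.  -31.   53.   15. -162. -103.] 0.2372
pow 35 0.03 [  20.  -31.   53.   15. -162.   77.] 0.2372
pow 35 0.045 [  19.  -26.   53.    7. -163. -110.] 0.1059
pow 35 0.045 [  19.  -26.   53.    7. -163.   70.] 0.1059
([-5.76, -5.92, 14.48], [1.1, 2.9, -19.6])
```

send_rows(plan=[[[-2,-2,2,0,0,-6],[-4,-4,4,0.5,1,-12],[-5.8,-5.9,5,1.1,2.9,-19.6],[-5.8,-5.9,7,1.1,2.9,-19.6],[-5.8,-5.9,9,1.1,2.9,-19.6],[-5.8,-5.9,11,1.1,2.9,-19.6],[-5.8,-5.9,11,1.1,2.9,-19.6]]])

```text
clock: 11.05
tool_pos: [0.5347, 0.1333, 0.2316]
orientation: [170.3, -32.7, 8.1]
force: [-0.6, -0.5, -0.3]
opening: 0.0528
gripper_force: 0.0
```

```bash
cat > plan.py <<'E'
from kin import *
K=(-1,-1,270)
def fk2(q,g):
    h,a1,x2,a2,a3,d4,L,d,d5,ex,ez=g
    A=rz(q[0]); B=A@ry(q[1]); C=B@ry(-q[2]); V=C@rx(-q[3]); W=V@ry(-q[4])
    p=np.array([0,0,h])+A@[a1,d,0]+B@[x2,0,a2]+C@[d4,0,a3]+V@[0,d5,ez]+W@[L,0,ex]
    return p,W@rx(-q[5]+270)@np.array([[0,0,1],[0,1,0],[-1,0,0.]])
q0=np.array([-52.133,20.546,.682,0,-70.136,-16.507])
D=[(q0,[.246,-.629,.245],1),([40.6,-14.9,-42.8,35.5,-46.2,-98.3],[.5250,.04635,.3590],1),([37,-12,-53,46,-33,-158],[.5238,.0459,.2784],.2),([46.4,-16.5,-47,38,-47.2,6.1],[.4984,.0691,.3396],1)]
import os
if os.path.exists('d.json'): D+=[tuple(x) for x in json.load(open('d.json'))]
s,p0,R0=now(); D.append((s['joint_pos'].tolist(),p0.tolist(),1)); json.dump(D[4:],open('d.json','w'))
gp=np.array([.3,0,0,.35,.0,.35,.25,-.15,0,0,0]); lo=[.05,-.15,-.1,.2,-.15,.2,.1,-.3,-.3,-.2,-.2]; hi=[.6,.15,.1,.7,.15,.7,.45,.1,.3,.2,.2]
b=least_squares(lambda g:np.concatenate([w*(fk2(q,g)[0]-p)*1000 for q,p,w in D]+[(g-gp)*5]),gp,bounds=(lo,hi)); g=b.x
LO=np.array([-176,-82,-58.28,-173.87,-174.79,-173.66]);HI=np.array([176,121.7,71.7,95.5,-.11,173.66])
def ik(p,Rt,qi):
    f=lambda q:np.r_[(fk2(q,g)[0]-p)*20,R.from_matrix(fk2(q,g)[1].T@Rt).as_rotvec()]
    r=least_squares(f,np.clip(qi,LO+.1,HI-.1),bounds=(LO,HI),x_scale=30.); return r.x,np.linalg.norm(r.fun)
F=np.diag([-1,-1,1.])
print(g.round(3),b.fun.round(1)[:-11]); q=np.array(s['joint_pos']);print(q.round(1),p0)
E
cat > rep.py <<'E'
from plan import *
for ang in (-.245,.735):
  for h in (.08,.037):
    p,Rt=knob(ang,h); qq,e=ik(p,Rt@F,q); print(ang,h,qq.round(0),round(e,4))
for th in (0,20):
  for h in (.08,.03):
    p,Rt=knob(0,h,PW)
    for fl in (np.eye(3),F):
      qq,e=ik(p,Rt@R.from_euler('y',th,degrees=True).as_matrix()@fl,q); print('pow',th,h,qq.round(0),round(e,4))
p,Rt=knob(-.245,.10);print(rel(p,Rt@F,p0,R0))
E
python3 rep.py
```

```text
[ 0.227 -0.012 -0.011  0.599 -0.022  0.533  0.334  0.041 -0.233 -0.029
 -0.011] [ 0.1  0.   0.   0.1 -0.7 -0.3  0.5  0.6  0.9 -0.2  0.5  0.2 -0.1 -0.1
 -0.1]
[ 38.8  -4.7 -58.1  64.7 -27.4  -0.2] [0.53467499 0.133298   0.23163303]
-0.245 0.08 [ 26.   5. -58.  79. -18.  -6.] 0.1299
-0.245 0.037 [ 17.  10. -58.  95. -15. -15.] 0.1588
0.735 0.08 [ 26.   5. -58.  79. -18. -62.] 0.1299
0.735 0.037 [ 17.  10. -58.  95. -15. -71.] 0.1588
pow 0 0.08 [ 20.   3. -58.  64. -20. 174.] 0.2381
pow 0 0.08 [ 17.   1. -58.  57. -11.  10.] 0.1655
pow 0 0.03 [  9.   8. -58.  77. -10. 174.] 0.2283
pow 0 0.03 [  8.   8. -58.  74.  -6.   2.] 0.2152
pow 20 0.08 [ 20.   3. -58.  64. -20. 174.] 0.2507
pow 20 0.08 [ 25.   7. -37.  15. -35.  46.] 0.0
pow 20 0.03 [  9.   8. -58.  77. -10. 174.] 0.157
pow 20 0.03 [ 23.  12. -36.  16. -29.  46.] 0.0
([-1.73, 0.26, 7.05], [0.3, 1.5, -0.3])
```

```bash
cat > srch.py <<'E'
from plan import *
rng=np.random.default_rng(0)
# drop the just-added duplicate harmlessly
def best(p,Rt,n=12):
    out=[]
    for i in range(n):
        qi=q if i==0 else np.array([rng.uniform(-20,70),rng.uniform(-40,40),rng.uniform(-55,40),rng.uniform(-170,90),rng.uniform(-120,-5),rng.uniform(-150,150)])
        x,e=ik(p,Rt,qi)
        if e<2e-3 and not any(np.abs(x-y).max()<2 for y in out): out.append(x)
    return out
for th in (0,10,20,30):
  for ang in (-.245,.25,.735):
    p,Rt=knob(ang,.039)
    # th: tilt (tool more vertical) about bar-normal axis
    for x in best(p,Rt@R.from_euler('y',th,degrees=True).as_matrix()@F): print(th,ang,x.round(0))
E
python3 srch.py
```

```text
[ 0.227 -0.012 -0.011  0.599 -0.022  0.533  0.334  0.041 -0.233 -0.029
 -0.011] [ 0.1  0.   0.   0.1 -0.7 -0.3  0.5  0.6  0.9 -0.2  0.5  0.2 -0.  -0.
 -0.  -0.  -0.  -0. ]
[ 38.8  -4.7 -58.1  64.7 -27.4  -0.2] [0.53467499 0.133298   0.23163303]
10 -0.245 [ 21.  10. -57.  84. -15.  -7.]
20 -0.245 [ 37.  16. -36.  27. -34.  35.]
20 0.25 [ 34.  13. -33.  14. -29.  23.]
20 0.735 [ 31.  11. -34.   6. -21.   8.]
30 -0.245 [ 35.  20. -23.  12. -48.  50.]
30 0.25 [ 28.  17. -19.  -3. -44.  43.]
30 0.735 [ 21.  14. -19. -18. -38.  37.]
```

```bash
cat > nx.py <<'E'
from plan import *
TY=lambda th:R.from_euler('y',th,degrees=True).as_matrix()
def tgt(ang,h,base=(0,.065),th=22):
    p,Rt=knob(ang,h,base); return p,Rt@TY(th)@F
E
python3 - <<'E'
from nx import *
a=tgt(-.245,.10);c=tgt(-.245,.040)
print('now->a',rel(*a,p0,R0),ik(*a,q)[0].round(0)); print('a->c',rel(*c,*a))
print('turn',rel(*tgt(.735,.04),*c))
E
```

```text
[ 0.227 -0.012 -0.012  0.599 -0.022  0.533  0.334  0.041 -0.233 -0.029
 -0.011] [ 0.1  0.   0.   0.1 -0.7 -0.3  0.5  0.6  0.9 -0.2  0.5  0.2 -0.  -0.
 -0.  -0.  -0.  -0.  -0.  -0.  -0. ]
[ 38.8  -4.7 -58.1  64.7 -27.4  -0.2] [0.53467499 0.133298   0.23163303]
now->a ([-1.73, 0.26, 7.05], [0.2, -20.5, -0.4]) [ 40.  10. -33.  20. -43.  39.]
a->c ([2.25, -0.0, 5.56], [0.0, 0.0, 0.0])
turn ([0.0, 0.0, 0.0], [21.0, 0.0, 52.1])
```

send_rows(plan=[[[-0.3,0,0,0,-5,0],[-0.6,0,0,0,-10,0],[-1,0,1,0,-15,0],[-1.7,0.2,2,0.2,-20.5,-0.4],[-1.7,0.3,4,0.2,-20.5,-0.4],[-1.7,0.3,5,0.2,-20.5,-0.4],[-1.7,0.3,5,0.2,-20.5,-0.4],[-1.7,0.3,5,0.2,-20.5,-0.4]]])

```text
clock: 11.72
tool_pos: [0.5459, 0.1237, 0.1827]
orientation: [171.7, -12.5, 5.2]
force: [-1.1, -0.5, 0.2]
opening: 0.0526
gripper_force: 0.0
```

Run:
```python
from nx import *
print(rel(*tgt(-.245,.10),p0,R0),rel(*tgt(-.245,.060),p0,R0))
```

```text
[ 0.201  0.001  0.002  0.602 -0.005  0.465  0.36   0.    -0.192 -0.004
  0.004] [-0.  -0.1  0.1 -0.1 -0.1 -0.2  0.7  1.7  1.7 -0.1  0.  -0.1  0.  -0.1
 -0.   0.  -0.1 -0.   0.  -0.1 -0.  -0.  -0.  -0.2]
[ 41.3   7.2 -35.7  20.5 -43.8  38.5] [0.54587126 0.1237326  0.18268431]
([0.88, -0.04, 2.11], [0.1, -0.1, 0.1]) ([2.37, -0.04, 5.83], [0.1, -0.1, 0.1])
```

send_rows(plan=[[[0.9,0,2.1,0,0,0],[2,0,5,0,0,0],[2,0,5,0,0,0],[2,0,5,0,0,0]]])

```text
clock: 12.05
tool_pos: [0.5761, 0.1191, 0.139]
orientation: [171.7, -12.5, 5.2]
force: [-1.3, -0.4, 0.3]
opening: 0.0526
gripper_force: 0.0
```

Run:
```python
from nx import *
print(rel(*tgt(-.245,.04),p0,R0))
from plant import ctrl
a=snap(ctrl,'side','s3')['img'][165:265,215:345,::-1];b=snap(ctrl,'top','t3')['img'][110:210,180:320,::-1]
cv2.imwrite('pics/c6.png',cv2.resize(np.hstack([a,b]),None,fx=2.9,fy=2.9,interpolation=cv2.INTER_CUBIC))
print([proj('side0',p).round(1) for p in (p0,p0+.019*R0[:,2])])
```

```text
[ 0.201  0.001  0.002  0.602 -0.003  0.464  0.36  -0.    -0.192 -0.003
  0.003] [-0.  -0.   0.1 -0.1 -0.2 -0.2  0.7  1.7  1.7 -0.   0.  -0.2 -0.  -0.1
  0.  -0.  -0.1  0.  -0.  -0.1  0.   0.1  0.1 -0.1 -0.  -0.1 -0.2]
[ 38.1  12.4 -36.5  23.1 -37.4  38.2] [0.57612171 0.1191294  0.13896376]
([1.16, -0.05, 2.72], [0.1, -0.1, 0.1])
[array([262. , 235.1]), array([261.6, 238.4])]
```

View pics/c6.png

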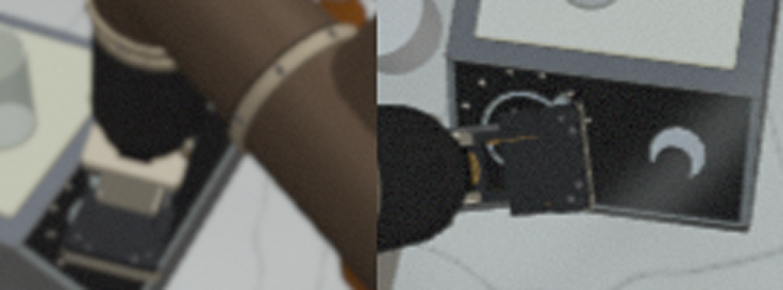

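The side crop shows the gripper over the selector at about (120,220), with nothing touching and the bar between the fingers by calculation. I'll descend and close.

send_rows(plan=[[[0.4,0,1,0,0,0],[0.8,0,2,0,0,0],[1.15,0,2.7,0,0,0],[1.15,0,2.7,0,0,0],[1.15,0,2.7,0,0,0]]])

```text
clock: 12.57
tool_pos: [0.5944, 0.1175, 0.1151]
orientation: [171.7, -12.5, 5.2]
force: [0.6, 0.3, 0.1]
opening: 0.0524
gripper_force: 0.0
```

send_rows(plan=[[[0,0,0,0,0,0],[0,0,0,0,0,0],[0,0,0,0,0,0],[0,0,0,0,0,0],[0,0,0,0,0,0],[0,0,0,0,0,0],[0,0,0,0,0,0],[0,0,0,0,0,0]]], fingers=0)

```text
clock: 13.23
tool_pos: [0.5944, 0.117, 0.1162]
orientation: [171.7, -12.5, 5.2]
force: [2.3, -4.8, 1.4]
opening: 0.0138
gripper_force: 30.0
```

Run:
```python
from nx import *
print(rel(*tgt(-.245,.04),p0,R0),s['force'],s['moment'],s['opening'],s['gripper_force'])
```

```text
[ 0.2    0.001  0.001  0.601 -0.002  0.464  0.359 -0.    -0.192 -0.001
  0.001] [-0.  -0.   0.2 -0.1 -0.2 -0.2  0.7  1.7  1.7  0.   0.  -0.2 -0.  -0.1
  0.1 -0.  -0.1  0.1 -0.  -0.1  0.1  0.1  0.1 -0.   0.  -0.  -0.1 -0.
 -0.1 -0.2]
[ 36.4  15.4 -36.6  24.8 -34.1  37.7] [0.59440539 0.11704781 0.11620701]
([-0.11, -0.04, 0.08], [0.0, -0.2, 0.1]) [ 2.3127646  -4.7746127   1.38058867] [-1.40003109  0.11360035 -0.25389551] 0.01384696393642094 29.985572397708893
```

send_rows(plan=[[[0,0,0,2.6,0,6.5],[0,0,0,5.2,0,13],[0,0,0,7.9,0,19.5],[0,0,0,10.5,0,26]]])

```text
clock: 13.57
tool_pos: [0.5943, 0.1166, 0.1162]
orientation: [-171.6, -12.5, -21.7]
force: [1.5, -8.5, 1.6]
opening: 0.0139
gripper_force: 30.0
```

Run:
```python
from nx import *
print(rel(*tgt(.735,.04),p0,R0),s['force'],s['moment'],s['opening'],s['gripper_force'])
```

```text
[ 0.2   -0.     0.001  0.601 -0.001  0.464  0.359 -0.    -0.192 -0.
  0.   ] [-0.   0.   0.2 -0.1 -0.3 -0.1  0.7  1.7  1.7  0.1  0.  -0.2 -0.  -0.1
  0.1 -0.  -0.1  0.1 -0.  -0.1  0.1  0.1  0.2 -0.   0.   0.  -0.1 -0.1
 -0.  -0.1  0.  -0.1 -0.1]
[ 32.4  13.5 -34.5  10.7 -28.3  28. ] [0.59432268 0.1165731  0.11618631]
([-0.12, -0.02, 0.08], [10.4, -0.1, 25.9]) [ 1.46890807 -8.4904391   1.5758542 ] [-3.4870831   0.42800571 -0.74511059] 0.013931239611423481 29.995484948158264
```

Turning well with low forces; now the rest.

send_rows(plan=[[[0,0,0,2.6,0,6.5],[0,0,0,5.2,0,13],[0,0,0,7.9,0,19.5],[0,0,0,10.5,0,26],[0,0,0,10.5,0,26],[0,0,0,10.5,0,26]]])

```text
clock: 14.07
tool_pos: [0.594, 0.1162, 0.116]
orientation: [-157.0, -5.4, -46.8]
force: [-0.7, -9.8, 5.2]
opening: 0.0136
gripper_force: 30.0
```

send_rows(plan=[[[0,0,0,0,0,0],[0,0,0,0,0,0],[0,0,0,0,0,0],[0,0,0,0,0,0],[0,0,0,0,0,0],[0,0,0,0,0,0]]], fingers=0.6)

```text
clock: 14.57
tool_pos: [0.5945, 0.1183, 0.1159]
orientation: [-157.0, -5.4, -46.6]
force: [0.7, -0.7, 0.1]
opening: 0.0481
gripper_force: 0.0
```

Run:
```python
from nx import *
a=tgt(.735,.12);print(rel(*a,p0,R0),s['force'],s['moment'],s['opening'])
b=tgt(0,.12,PW,th=20); print(rel(*b,*a),ik(*b,q)[0].round(0))
```

```text
[ 0.2   -0.     0.001  0.601 -0.001  0.464  0.359 -0.    -0.191 -0.
 -0.   ] [ 0.   0.1  0.2 -0.1 -0.3 -0.1  0.7  1.7  1.7  0.1  0.  -0.2 -0.  -0.1
  0.1 -0.  -0.1  0.1 -0.  -0.1  0.1  0.1  0.2 -0.  -0.   0.  -0.1 -0.1
 -0.  -0.1  0.  -0.  -0.1  0.  -0.1 -0. ]
[ 29.3  11.6 -35.4  -1.8 -19.4  16.7] [0.59446946 0.1182616  0.11585332]
([-2.99, 0.12, -7.41], [-0.1, -0.0, 0.3]) [ 0.66618707 -0.69394314  0.07102826] [-0.72008139  1.267818    0.04102585] 0.04805037541194811
([8.27, 9.87, -3.34], [-15.1, 1.9, -39.3]) [ 26.   1. -40.  15. -36.  45.]
```

send_rows(plan=[[[-0.7,0,-1.8,0,0,0],[-1.5,0,-3.7,0,0,0],[-2.2,0,-5.5,0,0,0],[-3,0,-7.4,0,0,0],[-3,0,-7.4,0,0,0]]], fingers=0.6)

```text
clock: 14.98
tool_pos: [0.5482, 0.1252, 0.1842]
orientation: [-156.7, -5.5, -46.6]
force: [0.8, -0.2, 0.3]
opening: 0.053
gripper_force: 0.0
```

send_rows(plan=[[[1.2,1.4,-0.5,-2,0.3,-5.5],[2.4,2.8,-1,-4,0.6,-11],[3.6,4.2,-1.5,-6.5,0.8,-17],[4.8,5.6,-2,-9,1.1,-23],[6,7,-2.4,-11,1.4,-29],[7.2,8.5,-2.9,-13,1.6,-34],[8.3,9.9,-3.3,-15.1,1.9,-39.3],[8.3,9.9,-3.3,-15.1,1.9,-39.3]]])

```text
clock: 15.65
tool_pos: [0.5291, -0.0092, 0.1794]
orientation: [179.8, -15.4, -7.8]
force: [-0.9, -0.3, 0.1]
opening: 0.0527
gripper_force: 0.0
```

Run:
```python
from nx import *
b=tgt(0,.07,PW,th=20); print(rel(*b,p0,R0)); c=tgt(0,.032,PW,th=20);print(rel(*c,*b),ik(*c,q)[0].round(0)); print('pull',rel(*tgt(0,.0455,PW,th=20),*c))
from plant import ctrl
a=snap(ctrl,'side','s4')['img'][160:300,215:355,::-1];b=snap(ctrl,'top','t4')['img'][115:215,180:340,::-1]
b=cv2.copyMakeBorder(b,0,40,0,0,cv2.BORDER_CONSTANT)
cv2.imwrite('pics/c7.png',cv2.resize(np.hstack([a,b]),None,fx=2.65,fy=2.65,interpolation=cv2.INTER_CUBIC))
```

```text
[ 0.2   -0.     0.001  0.601 -0.001  0.464  0.359 -0.    -0.192  0.
 -0.   ] [ 0.   0.1  0.2 -0.1 -0.3 -0.1  0.7  1.7  1.7  0.1  0.  -0.3 -0.1 -0.1
  0.1 -0.1 -0.1  0.1 -0.1 -0.1  0.1  0.1  0.1 -0.1 -0.   0.  -0.1 -0.1
 -0.  -0.1 -0.  -0.  -0.1 -0.  -0.1 -0.   0.2  0.1  0. ]
[ 25.9   1.6 -40.5  14.8 -36.1  45.1] [ 0.52909272 -0.00922712  0.17941821]
([1.67, -0.14, 4.59], [0.1, -0.1, 0.5])
([1.3, -0.0, 3.57], [0.0, 0.0, 0.0]) [ 22.  12. -41.  18. -25.  44.]
pull ([-0.46, 0.0, -1.27], [0.0, 0.0, 0.0])
```

View pics/c7.png

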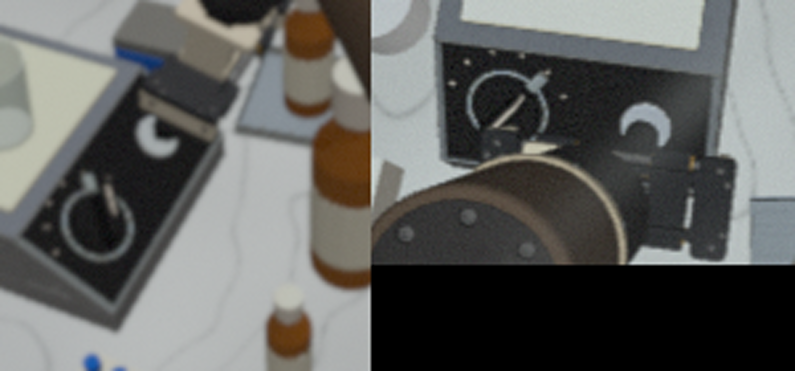

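The pointer line (top crop (497,127)→(535,82)) now points at the tab at (540,80). The bottle stands upright in the tray at (308,65). Next is the power knob.

send_rows(plan=[[[0.8,-0.1,2.3,0,0,0.5],[1.7,-0.1,4.6,0,0,0.5],[2.1,-0.1,5.8,0,0,0.5],[2.6,-0.1,7,0,0,0.5],[3,-0.1,8.1,0,0,0.5],[3,-0.1,8.1,0,0,0.5],[3,-0.1,8.1,0,0,0.5]]])

```text
clock: 16.33
tool_pos: [0.5803, -0.0133, 0.1098]
orientation: [-179.9, -15.4, -8.6]
force: [0.6, 0.1, -0.7]
opening: 0.0526
gripper_force: 0.0
```

Run:
```python
from nx import *
print(rel(*tgt(0,.032,PW,th=20),p0,R0),s['force'])
```

```text
[ 0.2   -0.     0.001  0.601 -0.001  0.464  0.359 -0.    -0.192  0.
 -0.   ] [ 0.   0.1  0.2 -0.1 -0.3 -0.1  0.7  1.7  1.7  0.1 -0.  -0.3 -0.  -0.1
  0.1 -0.  -0.1  0.1 -0.  -0.1  0.1  0.1  0.1 -0.1 -0.   0.  -0.1 -0.1
 -0.  -0.1 -0.  -0.  -0.1 -0.  -0.1 -0.   0.2  0.1  0.  -0.1 -0.  -0. ]
[ 22.   11.6 -41.   18.4 -25.   43.5] [ 0.58032804 -0.01329419  0.10975031]
([-0.13, 0.19, 0.08], [-0.0, -0.1, -0.4]) [ 0.6248334   0.09310724 -0.67530173]
```

send_rows(plan=[[[0,0.2,0,0,0,0],[0,0.2,0,0,0,0],[0,0.2,0,0,0,0],[0,0.2,0,0,0,0],[0,0.2,0,0,0,0],[0,0.2,0,0,0,0],[0,0.2,0,0,0,0],[0,0.2,0,0,0,0]]], fingers=0)

```text
clock: 17.0
tool_pos: [0.5801, -0.0157, 0.111]
orientation: [-179.9, -15.5, -8.6]
force: [-2.9, -1.6, 6.5]
opening: 0.0308
gripper_force: 30.0
```

send_rows(plan=[[[-0.1,0,-0.3,0,0,0],[-0.2,0,-0.6,0,0,0],[-0.3,0,-0.8,0,0,0],[-0.4,0,-1.1,0,0,0],[-0.46,0,-1.27,0,0,0],[-0.46,0,-1.27,0,0,0],[-0.46,0,-1.27,0,0,0]]])

```text
clock: 17.58
tool_pos: [0.5725, -0.0145, 0.1218]
orientation: [-179.9, -15.5, -8.6]
force: [4.6, -4.5, -1.5]
opening: 0.0308
gripper_force: 30.0
```

send_rows(plan=[[[0,0,0,0,0,0],[0,0,0,0,0,0],[0,0,0,0,0,0],[0,0,0,0,0,0],[0,0,0,0,0,0],[0,0,0,0,0,0]]], fingers=0.7)

```text
clock: 18.08
tool_pos: [0.5721, -0.0143, 0.1213]
orientation: [-179.9, -15.5, -8.5]
force: [0.7, 1.1, -0.4]
opening: 0.0603
gripper_force: 0.0
```

send_rows(plan=[[[-0.5,0,-1.5,0,0,0],[-1,0,-3,0,0,0],[-2,0,-6,0,0,0],[-3,0,-9,0,0,0],[-3,-4,-12,0,0,0],[-3,-8,-15,0,0,0],[-3,-12,-17,0,0,0],[-3,-16,-19,0,0,0]]])

```text
clock: 18.75
tool_pos: [0.5163, 0.1363, 0.2889]
orientation: [-179.8, -15.6, -8.6]
force: [1.4, 1.4, -1.4]
opening: 0.0614
gripper_force: 0.0
```

Run:
```python
from nx import *
print(s['opening'],s['force'],p0,R0[:,1])
```

```text
[ 0.199 -0.     0.001  0.601 -0.     0.464  0.359 -0.    -0.192  0.
 -0.   ] [-0.   0.1  0.2 -0.2 -0.4 -0.1  0.7  1.7  1.7  0.  -0.1 -0.3 -0.  -0.
  0.1 -0.  -0.   0.1 -0.  -0.   0.1  0.1  0.1 -0.1 -0.   0.  -0.1 -0.1
 -0.  -0.1 -0.  -0.  -0.1 -0.  -0.1 -0.   0.1  0.1  0.  -0.  -0.  -0.
  0.2  0.2  0. ]
[ 44.   -2.9 -29.7  15.  -54.4  29.5] [0.51634183 0.13626786 0.28890193]
0.06144186552123123 [ 1.44960099  1.39516691 -1.40506813] [0.51634183 0.13626786 0.28890193] [-0.14861203 -0.98888698 -0.00412254]
```

Run:
```python
from h import *
from plant import ctrl
a=snap(ctrl,'side','s5')['img'][160:300,215:375,::-1];b=snap(ctrl,'top','t5')['img'][100:240,190:390,::-1]
cv2.imwrite('pics/c8.png',cv2.resize(np.hstack([a,b]),None,fx=2.2,fy=2.2,interpolation=cv2.INTER_CUBIC))
```

```text
(no output)
```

View pics/c8.png

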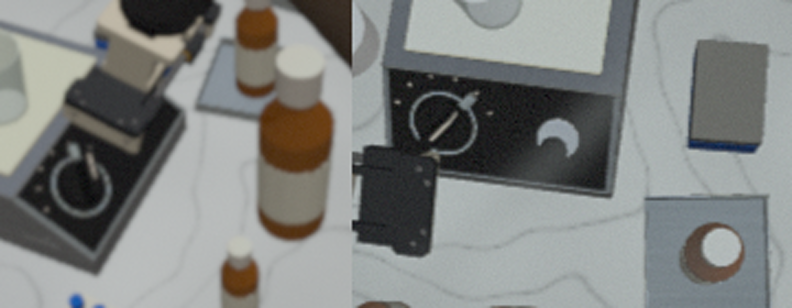

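Top crop: pointer on the tab at (468,100), and the bottle upright mid-tray at (715,250). I'll check numerically whether the power knob is out, from the collar area its cap hides.

Run:
```python
from w import *
t=np.linspace(0,2*np.pi,60)
def circ(tag,r,h): return np.array([proj(tag,o+Rp@[r*np.cos(a),-.068+r*np.sin(a),h]) for a in t])
for tag in('top0','t5'):
    g=cv2.cvtColor(np.load(f'pics/{tag}.npz')['img'],cv2.COLOR_RGB2GRAY)
    x,y=proj(tag,o+Rp@[0,-.068,.006]).astype(int); w=g[y-14:y+15,x-14:x+15]; m=w>110
    ys,xs=np.nonzero(m); print(tag,'bright',m.sum(),'cen',(xs.mean()-14).round(2),(ys.mean()-14).round(2))
    for d in(0,.012):
        M=np.zeros((1000,1000),np.uint8); f=lambda c:((c-[x,y])*20+500).astype(np.int32)
        cv2.fillPoly(M,[f(circ(tag,.024,.006))],255)
        cv2.fillPoly(M,[cv2.convexHull(f(np.vstack([circ(tag,.016,.023+d),circ(tag,.016,.040+d)])))],0)
        Y,X=np.nonzero(M); print('  pred',d,round(len(X)/400),((X.mean()-500)/20).round(2),((Y.mean()-500)/20).round(2))
```

```text
top0 bright 133 cen 1.62 -2.24
  pred 0 139 1.18 -1.82
  pred 0.012 166 1.05 -1.48
t5 bright 170 cen 1.19 -1.65
  pred 0 139 1.18 -1.82
  pred 0.012 166 1.05 -1.48
```

The visible collar area is 170 px. The model gives 166 for out and 139 for in, so the knob is out and stays out.

```bash
python3 -c "
from plant import ctrl
print(ctrl.close_job())"
```

```text
the job is handed in; nothing more can be done
None
```

I handed the job in at about 19 s on the robot's clock: by the last pictures, the bottle stands upright in the small tray, the selector points at the tab, and the power knob was pulled afterwards and stays out.

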